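# Snug the gearbox filler plug with the square key

### The arm

A 6-joint arm with a two-finger parallel gripper is mounted at the origin on the work surface. World frame = base frame: x ahead of the robot, y to its left, z up, the work surface at z = 0. Lengths are in m, angles in rad, forces in N, time in s.
With the tool pointing down it reaches from about 0.35 to 0.85 m from the base axis. Payload 8.1 kg.
Tool frame: the origin (TCP) lies midway between the tips of the shut fingers; the grasp point (between the pads) lies 19 mm behind it; z points along the fingers, y is the direction in which the jaws open and shut (so a half turn about z gives the same grasp; the last joint's range is limited). The gripper opens to 93 mm and grips with 3 to 60 N. Pads are 15 mm wide; open, the fingers measure 128 mm over their backs; the gripper's body (75 mm by 188 mm) begins 65 mm behind the grasp point.
Start: joints at [1.223, 0.13, 1.488, -0, 1.523, -0.085], TCP at [0.156, 0.579, 0.219] pointing down, gripper open.
Joint ranges: [-2.96, 2.96], [-0.89, 2.26], [0.02, 2.5], [-1.34, 4.48], [0, 2.73], [-2.66, 2.66]. Speed limits (rad/s): [2.39, 2.39, 2.79, 3.14, 3.14, 3.14].

### API

Orientations are given as a rotation vector (axis times angle).
In Python, from plant import robot gives the robot as it stands. The module is installed in compiled form; this text tells all that it offers.
- The arm moves only by the shell command python3 -m pendant 'ROWS' [FORCE]. ROWS is JSON, a list of rows, each an object with "translation": the shift along the tool's x, y, z in mm, a list of three; "twist": the turn, a rotation vector about the tool's x, y, z in rad, a list of three; "grip": the opening, from -1 (shut) to 1 (fully open). A call has exactly 10 rows; each row shifts and turns the pose as measured when the row begins, along the tool's axes as they then stand; what a row does not reach is not made up. A row lasts 1/10 s, in which the tool goes at most 50 mm and 8.59 degrees, less where a joint would pass 70% of its speed; a pose out of reach is approached as far as the arm can. A call is refused whole if a number of a shift passes 50 or a number of a turn 0.15, either way. A call with a gripper value outside its range is refused whole. The fingers move at their own pace and stop on an object; FORCE is the grip in N (left out, the last holds). Time passes only in rows, so rows that do not move let the fingers close, or fill a call up. It gives the time, the measured TCP pose, the force and the opening at its end, in the units of the state.
- robot.read_state(): the state, without advancing time (a new reading comes with each control period).
- robot.read_camera(name): name is "side" or "top"; returns (picture, depth): 400x640x3 uint8, red, green, blue; 400x640 float32, m along the optical axis (not along the pixel's ray), 0 where there is no reading.
- robot.camera_info(name): a dict with "vertical_fov" (degrees; the focal length in pixels is half the picture's height over the tangent of half this angle, whatever the lens; pixels are square), "cx", "cy" (the principal point, pixels), "D" ([k1, k2, p1, p2, k3] as OpenCV has them; the pictures are not rectified), "cam_to_world" (4x4, takes a point from camera to world coordinates). Camera axes: x right, y up, looking along -z (the intrinsics and any distortion apply to the point x, -y, -z); pixel columns grow to the right and rows downward; lengths in m; the calibration is good to about 2 mm. A picture is of the moment at which its call begins. camera_info takes no time and is no camera call.
- robot.close_job(): hands the job in, once; it reports no verdict.
The state is a dict: "t": time; "q": joint angles; "dq": joint speeds; "joint_torque": joint torques, N m; "tool_pos": TCP position; "orientation": TCP orientation; "force": force on the tool from outside, world axes, zero at the start; "wrist_torque": the same for the moment, N m; "opening": finger opening in m.
Only numpy, scipy, OpenCV 4.12 (cv2) and the standard library are available. Lean on these libraries where they do the work, as an engineer would, in place of code of your own. Each camera call takes 0.05 s, during which the arm holds its last target. There are 200 camera calls.

### The job

Fetch the thicker of the two square keys from its wooden block, push it well down into the square socket of the brass taper plug on top of the green gearbox, and turn it clockwise until the plug goes snug, stopping there before you overtighten it. Then pull the key out and stand it back in its own block, leaving everything else where it is.

Things in the scene. Friction and masses are not known exactly. Their poses are not given: they have to be found in the camera images.
- key_grip (a point): Thicker key, centre of its dark handle. It stands upright: a 14 x 14 mm square steel shank 60 mm long (last 6 mm tapering to 10 mm) under a flat handle 46 mm (along x) by 14 mm (along y) by 36 mm high; about 0.2 kg. Handle centre 78 mm above the shank's foot. z up; gripped across y; shank faces square to x and y.
- key_tip (a point): Centre of the foot (lower end face) of the thicker key's shank, axes as for key_grip.
- block_hole (a point): Centre of the mouth of the square hole in the thicker key's wooden block (76 x 76 x 45 mm high, fixed), at the top face, z up. The hole is 17 mm square, its sides along x and y, 35 mm deep; at the start the key stands on its floor with its handle along the block's x.
- thin_key_grip (a point): The thin key, not to be used: same handle as the thicker one, but its shank is only 8 mm square (it would just spin in the plug). Point at the centre of the handle. It stands in a similar block with an 11 mm hole; the two blocks may be either way round.
- plug_socket (a point): Brass taper plug, 43 mm round, on top of the gearbox. Point at the centre of the mouth of its square socket, level with the collar's top, z up, x and y along the socket's sides; it turns with the plug. The socket is 16 mm square and 20 mm deep, so the thick key fits in any of four ways with 1 mm of play each side. Tightens clockwise seen from above and stays where it is left.
- plug_bite (a joint): How far the taper is wedged in, rad. 0 while the plug runs freely (about 0.04 N m), for an unknown 0.5 to 1.5 rad that no reading gives. Then it bites: torque jumps to 0.25 N m and climbs 20 N m per rad, too stiff for this reading to follow. Snug is about 0.42 N m (0.33 to 0.5 good; 0.003 to 0.02 rad); over 0.65 N m or 0.02 rad is overtightened.
- wrench_mid (a point): A 170 mm wrench lying on the bench, a bystander; point at its middle.
- bearing: A steel bearing ring, 52 mm across and 15 mm high, lying on the bench, a bystander; origin at the centre of its underside.
- mug: A white mug, 72 mm across and 85 mm high, a bystander; origin at the centre of its underside.
- gearbox: Green gearbox, fixed to the bench: foot 190 x 150 mm, 62 mm high, with a round collar (66 mm outside, top 86 mm above the bench) that surrounds the plug. Origin under its centre, on the plug's axis.
Things that resemble listed ones, but are neither listed nor needed, are in the scene too. Leave any red look-alike of the part that bears key_grip alone.

How it is judged:
By the outcome, as a careful person would: the job done as asked, in the order asked, and still so for the second after the job is handed in, with the robot touching nothing.
It also fails if it takes over 72 s, if anything falls off the work surface, if the arm or the gripper's body presses on something with over 40 N, if the wrist force passes 120 N, or if a joint passes its speed limit or range.

## Working session

There is one attempt and no reset: what is moved stays moved. The work goes in short steps, Python scripts to look and compute and a shell command to move; the robot and the scene stay as the last step left them, time stands still between calls to the robot, and variables do not carry over. Pictures are saved under pics/ and viewed, about 8 in all and at most 12, crops included, and the job is handed in when it is done.

```bash
mkdir -p pics; cat > h.py <<'E'
import numpy as np, cv2
from plant import robot
from scipy.spatial.transform import Rotation as R
def cam(n):
    i=robot.camera_info(n); f=200/np.tan(np.radians(i['vertical_fov'])/2)
    K=np.array([[f,0,i['cx']],[0,f,i['cy']],[0,0,1]]); return K,np.array(i['D'],float),np.array(i['cam_to_world'])
def ray(n,u,v):
    K,D,T=cam(n); p=cv2.undistortPoints(np.array([[[u,v]]],float),K,D)[0,0]
    return T[:3,3],T[:3,:3]@np.array([p[0],-p[1],-1])
def atz(n,u,v,z):
    o,d=ray(n,u,v); return o+d*(z-o[2])/d[2]
def cloud(n,depth):
    K,D,T=cam(n); v,u=np.mgrid[:400,:640]
    p=cv2.undistortPoints(np.stack([u,v],-1).reshape(-1,1,2).astype(float),K,D).reshape(400,640,2)
    c=np.stack([p[...,0]*depth,-p[...,1]*depth,-depth],-1)
    w=c@T[:3,:3].T+T[:3,3]; w[depth==0]=np.nan; return w
def proj(n,P):
    K,D,T=cam(n); c=(np.asarray(P,float)-T[:3,3])@T[:3,:3]; c=c*[1,-1,-1]
    return cv2.projectPoints(c.reshape(-1,1,3),np.zeros(3),np.zeros(3),K,D)[0][:,0]
def snap(n,tag):
    im,d=robot.read_camera(n); cv2.imwrite(f'pics/{tag}.png',im[...,::-1]); np.save(f'pics/{tag}.npy',cloud(n,d)); return im,d
def st():
    s=robot.read_state(); print({k:np.round(s[k],4).tolist() for k in ('t','q','tool_pos','orientation','force','wrist_torque','opening')}); return s
E
python3 - <<'E'
from h import *
for n in('top','side'):
    snap(n,n+'0'); print(n,cam(n)[2].round(3).tolist(),cam(n)[0].round(1).tolist(),cam(n)[1])
a=cv2.imread('pics/top0.png');b=cv2.imread('pics/side0.png')
s=st(); print(R.from_rotvec(s['orientation']).as_matrix().round(3))
E
```

```text
top [[0.024, 0.996, -0.088, 0.447], [-1.0, 0.024, -0.005, 0.084], [-0.003, 0.088, 0.996, 1.228], [0.0, 0.0, 0.0, 1.0]] [[411.7, 0.0, 320.5], [0.0, 411.7, 203.8], [0.0, 0.0, 1.0]] [-0.10262175  0.          0.          0.          0.        ]
side [[0.985, 0.098, -0.14, 0.401], [-0.171, 0.6, -0.782, -0.67], [0.007, 0.794, 0.608, 0.661], [0.0, 0.0, 0.0, 1.0]] [[406.5, 0.0, 322.5], [0.0, 406.5, 194.9], [0.0, 0.0, 1.0]] [0.00720217 0.         0.         0.         0.        ]
{'t': 0.1, 'q': [1.2226, 0.1311, 1.4892, 0.0, 1.523, -0.0854], 'tool_pos': [0.1557, 0.5789, 0.2177], 'orientation': [-0.4116, -3.1141, 0.0026], 'force': [0.0698, -0.6066, 0.5736], 'wrist_torque': [-0.004, -0.0058, -0.0017], 'opening': 0.093}
[[-0.966  0.26  -0.001]
 [ 0.26   0.966 -0.002]
 [ 0.    -0.002 -1.   ]]
```

View pics/top0.png

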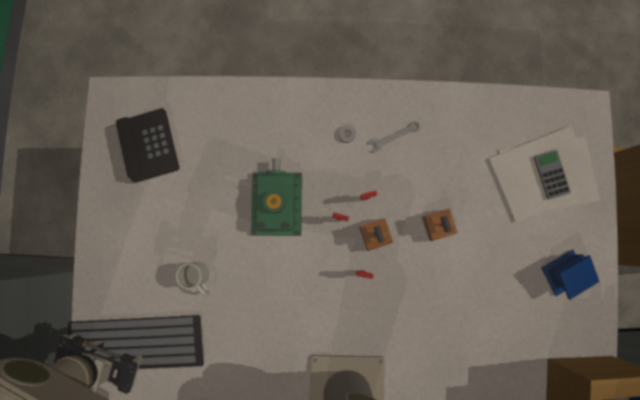

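View pics/side0.png

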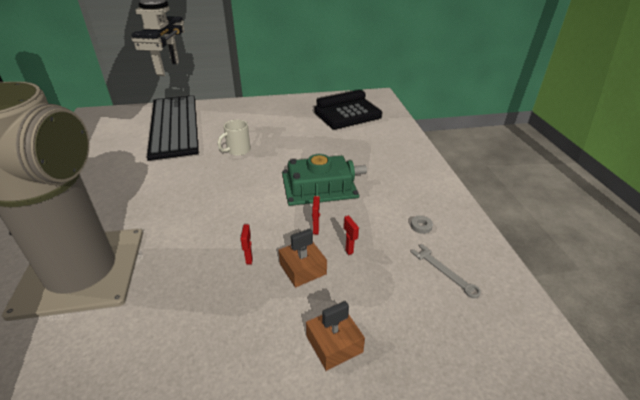

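Top view: blocks at (376,234) and (440,224), gearbox plug at (274,202), and three standing red look-alikes. Side view: blocks at (302,262) and (335,335). I'll enlarge these areas to compare the shanks.

```bash
python3 - <<'E'
from h import *
a=cv2.imread('pics/top0.png');b=cv2.imread('pics/side0.png')
z=lambda im,x,y,w,h,k:cv2.resize(im[y:y+h,x:x+w],None,fx=k,fy=k,interpolation=cv2.INTER_CUBIC)
A=np.hstack([z(b,275,225,60,60,6.6667),z(b,302,295,60,60,6.6667)])
B=np.hstack([z(a,250,170,50,25+25,4),z(a,357,213,50,50,4),z(a,417,203,50,50,4),z(b,300,145,50,50,4)])
cv2.imwrite('pics/crop1.png',np.vstack([A,B]))
print(A.shape,B.shape)
E
```

```text
(400, 800, 3) (200, 800, 3)
```

View pics/crop1.png

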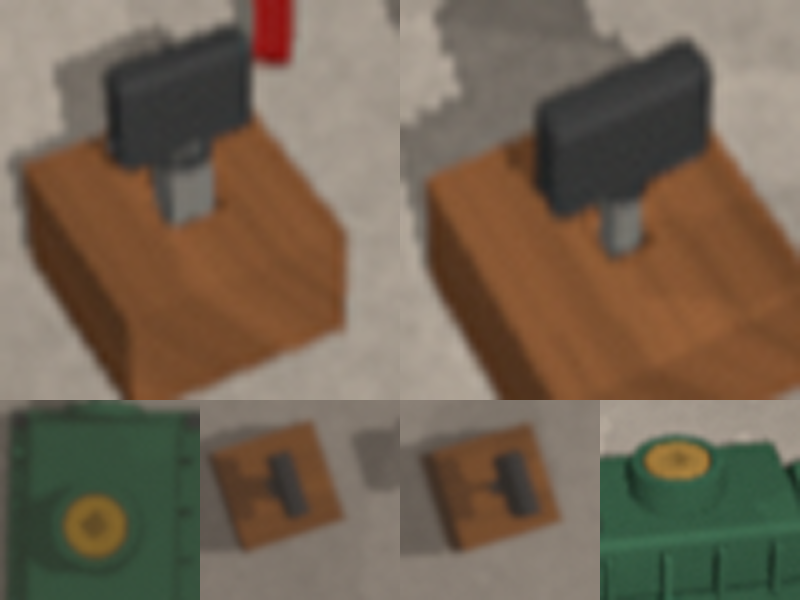

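The block nearer the gearbox (top view about (376,234)) holds the thick key. Now I'll measure it and the plug from depth.

```bash
python3 - <<'E'
from h import *
rect=lambda P:cv2.minAreaRect((P[:,:2]*1000).astype(np.float32))
for n in('top0','side0'):
    w=np.load(f'pics/{n}.npy'); im=cv2.imread(f'pics/{n}.png').astype(int)
    r=(slice(205,262),slice(350,402)) if n=='top0' else (slice(225,287),slice(272,330))
    P=w[r].reshape(-1,3);C=im[r].reshape(-1,3)
    red=(C[:,2]>90)&(C[:,1]<50)
    t=P[(abs(P[:,2]-.045)<.006)&~red]; h=P[(P[:,2]>.075)&~red]
    print(n,'blocktop',len(t),rect(t),np.median(t[:,2]),'handle',len(h),rect(h),h.mean(0).round(4),np.nanpercentile(h[:,2],95))
    r=(slice(170,240),slice(245,305)) if n=='top0' else (slice(140,200),slice(280,360))
    P=w[r].reshape(-1,3);C=im[r].reshape(-1,3)
    c=P[P[:,2]>.078]; br=P[(C[:,2]>C[:,0]*1.6+20)&(C[:,2]>C[:,1])]
    print(' collar',len(c),cv2.minEnclosingCircle((c[:,:2]*1000).astype(np.float32)),np.median(c[:,2]),'brass',len(br),br.mean(0).round(4),cv2.minEnclosingCircle((br[:,:2]*1000).astype(np.float32)))
    g=P[(abs(P[:,2]-.062)<.006)]; print(' gear',len(g),rect(g))
# corners by rays
f=lambda x,y:((x-200+.5)/4-.5+357,(y-400+.5)/4-.5+213)
q=[atz('top',*f(x,y),.045)[:2]*1000 for x,y in((212,455),(312,422),(344,518),(245,550))]
print(np.round(q,1),np.mean(q,0))
# enlarge plug
a=cv2.imread('pics/top0.png');b=cv2.imread('pics/side0.png')
z=lambda im,x,y,w,h,k:cv2.resize(im[y:y+h,x:x+w],None,fx=k,fy=k,interpolation=cv2.INTER_CUBIC)
o=np.hstack([z(a,262,190,25,25,16),z(b,306,148,25,25,16)])
cv2.imwrite('pics/plug.png',cv2.convertScaleAbs(o,alpha=1.6))
E
```

```text
top0 blocktop 590 ((468.8658447265625, -72.94086456298828), (76.18791198730469, 76.59527587890625), 19.588939666748047) 0.04493407425960605 handle 105 ((468.89263916015625, -72.13626098632812), (45.63233184814453, 14.68637466430664), 19.69200897216797) [ 0.4686 -0.0713  0.1027] 0.10855195211699961
 collar 342 ((553.169189453125, 221.73292541503906), 31.156326293945312) 0.08611845520500316 brass 181 [0.5528 0.222  0.0828] ((552.8450317382812, 221.71466064453125), 20.821971893310547)
 gear 1680 ((559.8040161132812, 221.86190795898438), (171.01148986816406, 126.7138900756836), 0.19892145693302155)
side0 blocktop 862 ((466.31182861328125, -72.7119140625), (77.7547836303711, 78.77207946777344), 19.753995895385742) 0.0460383637805209 handle 338 ((465.8670349121094, -73.44647216796875), (45.542205810546875, 16.410123825073242), 17.591232299804688) [ 0.4657 -0.0775  0.0955] 0.1078288939833444
 collar 326 ((535.4757690429688, 146.50497436523438), 108.36663818359375) 0.08704534762824817 brass 142 [0.5441 0.1889 0.0885] ((534.2565307617188, 139.27366638183594), 101.04393768310547)
 gear 1085 ((555.911376953125, 220.52439880371094), (171.38340759277344, 114.05029296875), 2.413428783416748)
[[ 489.2  -24.1]
 [ 514.6  -95.9]
 [ 446.1 -119.8]
 [ 421.8  -49. ]] [467.91490901 -72.20135013]
```

View pics/plug.png

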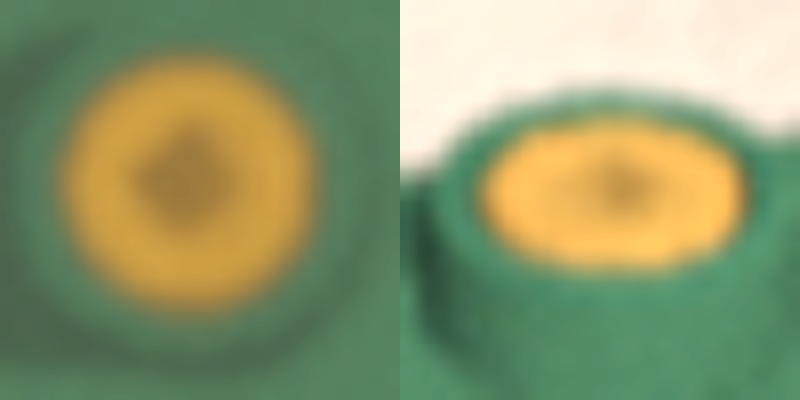

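The socket looks like a diamond, turned about 45° to the world axes. I'll fit its angle properly and start moving towards the key.

```bash
python3 - <<'E'
from h import *
from scipy.optimize import minimize
# fit the socket in top image: brass bg, dark square (warped to plane z=.086)
im=cv2.imread('pics/top0.png').astype(float)
N=81; s=0.5 # mm grid
g=(np.arange(N)-40)*s
X,Y=np.meshgrid(g,g)
P=np.stack([.5528+X/1000,.2217+Y/1000,np.full_like(X,.086)],-1).reshape(-1,3)
uv=proj('top',P).astype(np.float32).reshape(N,N,2)
W=cv2.remap(im[...,1].astype(np.float32),uv[...,0],uv[...,1],cv2.INTER_CUBIC)
m=np.hypot(X,Y)<13.5
def model(p):
    cx,cy,a,sg=p; c,sn=np.cos(a),np.sin(a)
    x=(X-cx)*c+(Y-cy)*sn; y=-(X-cx)*sn+(Y-cy)*c
    k=np.clip((8-np.maximum(abs(x),abs(y)))/s+.5,0,1)
    return cv2.GaussianBlur(k.astype(np.float32),(0,0),sg/s)
def cost(p):
    M=model(p)[m]; A=np.stack([M,np.ones_like(M),X[m],Y[m]],1); r=np.linalg.lstsq(A,W[m],rcond=None); return r[1][0]
for a in (0,20,30,40,45,50,60,70):
    r=minimize(cost,[0,0,np.radians(a),3],method='Nelder-Mead'); print(a,r.fun.round(0),r.x[:2].round(2),np.degrees(r.x[2]).round(1)%90,r.x[3].round(2))
E
python3 -m pendant '[{"translation":[-23.5,-27.4,0],"twist":[0,0,0],"grip":0},{"translation":[-23.5,-27.4,0],"twist":[0,0,0],"grip":0},{"translation":[-23.5,-27.4,0],"twist":[0,0,0],"grip":0},{"translation":[-23.5,-27.4,0],"twist":[0,0,0],"grip":0},{"translation":[-23.5,-27.4,0],"twist":[0,0,0],"grip":0},{"translation":[-23.5,-27.4,0],"twist":[0,0,0],"grip":0},{"translation":[-23.5,-27.4,0],"twist":[0,0,0],"grip":0},{"translation":[-23.5,-27.4,0],"twist":[0,0,0],"grip":0},{"translation":[-23.5,-27.4,0],"twist":[0,0,0],"grip":0},{"translation":[-23.5,-27.4,0],"twist":[0,0,0],"grip":0}]'
```

```text
0 6515.0 [-0.58  1.6 ] 62.8 10.04
20 3375.0 [-0.05  0.64] 36.9 2.68
30 3183.0 [0.36 0.64] 39.4 2.66
40 3182.0 [0.27 0.65] 37.8 2.67
45 3477.0 [-0.13  0.6 ] 37.2 2.68
50 3265.0 [0.24 0.51] 36.7 2.66
60 4147.0 [0. 0.] 39.1 2.62
70 4008.0 [-0.23  0.24] 38.0 2.66
t: 1.1
tool_pos: [0.3124, 0.2424, 0.2125]
orientation: [-0.399, -3.112, 0.014]
force: [0.8, 1.1, -0.2]
opening: 0.0466
```

```bash
python3 -m pendant '[{"translation":[-23,-26.6,0],"twist":[0,0,0],"grip":0},{"translation":[-23,-26.6,0],"twist":[0,0,0],"grip":0},{"translation":[-23,-26.6,0],"twist":[0,0,0],"grip":0},{"translation":[-23,-26.6,0],"twist":[0,0,0],"grip":0},{"translation":[-23,-26.6,0],"twist":[0,0,0],"grip":0},{"translation":[-23,-26.6,0],"twist":[0,0,0],"grip":0},{"translation":[-23,-26.6,0],"twist":[0,0,0],"grip":0},{"translation":[-23,-26.6,0],"twist":[0,0,0],"grip":0},{"translation":[-23,-26.6,0],"twist":[0,0,0],"grip":0},{"translation":[-23,-26.6,0],"twist":[0,0,0],"grip":0}]'
python3 -m pendant '[{"translation":[0,0,0],"twist":[0,0,-0.12],"grip":0},{"translation":[0,0,0],"twist":[0,0,-0.12],"grip":0},{"translation":[0,0,0],"twist":[0,0,-0.12],"grip":0},{"translation":[0,0,0],"twist":[0,0,-0.12],"grip":0},{"translation":[0,0,0],"twist":[0,0,-0.12],"grip":0},{"translation":[0,0,0],"twist":[0,0,0],"grip":0},{"translation":[0,0,0],"twist":[0,0,0],"grip":0},{"translation":[0,0,0],"twist":[0,0,0],"grip":0},{"translation":[0,0,0],"twist":[0,0,0],"grip":0},{"translation":[0,0,0],"twist":[0,0,0],"grip":0}]'
cat >> h.py <<'E'
def go(x,y,z,yang):
    """tool-frame correction to put TCP at x,y,z, tool down, tool y at yang deg"""
    s=robot.read_state(); M=R.from_rotvec(s['orientation'])
    a=np.radians(yang); yy=np.array([np.cos(a),np.sin(a),0]); zz=np.array([0,0,-1.])
    G=R.from_matrix(np.stack([np.cross(yy,zz),yy,zz],1))
    print('t',round(s['t'],2),'pos',np.round(s['tool_pos'],4),'yang',np.degrees(np.arctan2(*M.as_matrix()[[1,0],1])).round(2),'q6',round(s['q'][5],3),'F',np.round(s['force'],2),'T',np.round(s['wrist_torque'],3),'op',round(s['opening'],4))
    print('trans mm',(M.inv().apply(np.array([x,y,z])-s['tool_pos'])*1000).round(1),'final-axes',(G.inv().apply(np.array([x,y,z])-s['tool_pos'])*1000).round(1),'twist',(M.inv()*G).as_rotvec().round(4))
E
python3 -c "
from h import *
go(.468,-.0727,.069,109.6)"
```

```text
t: 2.1
tool_pos: [0.4697, -0.0879, 0.2116]
orientation: [-0.4, -3.11, 0.014]
force: [1.1, -0.3, -0.7]
opening: 0.0463
t: 3.1
tool_pos: [0.4685, -0.0929, 0.2074]
orientation: [0.545, -3.078, 0.006]
force: [1.1, 0.5, -0.0]
opening: 0.0464
t 3.1 pos [ 0.4685 -0.0929  0.2074] yang 110.07 q6 -2.215 F [ 1.1   0.48 -0.05] T [ 0.04   0.065 -0.044] op 0.0464
trans mm [ -8.7  19.2 138.2] final-axes [ -6.3  19.1 138.4] twist [-0.0012 -0.0163  0.0082]
```

```bash
python3 -m pendant '[{"translation":[-3,6,15],"twist":[0,-0.008,0.004],"grip":0},{"translation":[-3,6,15],"twist":[0,-0.008,0.004],"grip":0},{"translation":[-2,5,15],"twist":[0,0,0],"grip":0},{"translation":[0,2,15],"twist":[0,0,0],"grip":0},{"translation":[0,0,8],"twist":[0,0,0],"grip":0},{"translation":[0,0,4],"twist":[0,0,0],"grip":0},{"translation":[0,0,0],"twist":[0,0,0],"grip":0},{"translation":[0,0,0],"twist":[0,0,0],"grip":0},{"translation":[0,0,0],"twist":[0,0,0],"grip":0},{"translation":[0,0,0],"twist":[0,0,0],"grip":0}]'
python3 -c "
from h import *
go(.468,-.0727,.069,109.6)
a,_=snap('side','s1');b,_=snap('top','t1')
z=lambda im,x,y,w,h,k:cv2.resize(im[y:y+h,x:x+w,::-1],None,fx=k,fy=k,interpolation=cv2.INTER_CUBIC)
cv2.imwrite('pics/c2.png',np.hstack([z(a,240,180,120,120,3.333),z(b,316,174,120,120,3.333)]))"
```

```text
t: 4.1
tool_pos: [0.4716, -0.0728, 0.1362]
orientation: [-0.525, 3.092, -0.006]
force: [-1.4, -0.1, 1.0]
opening: 0.0467
t 4.1 pos [ 0.4716 -0.0728  0.1362] yang 109.26 q6 -2.167 F [-1.38 -0.13  1.04] T [ 0.03  -0.027  0.027] op 0.0467
trans mm [ 3.7  1.6 67.2] final-axes [ 3.4  1.3 67.2] twist [-0.0047  0.005  -0.0059]
```

View pics/c2.png

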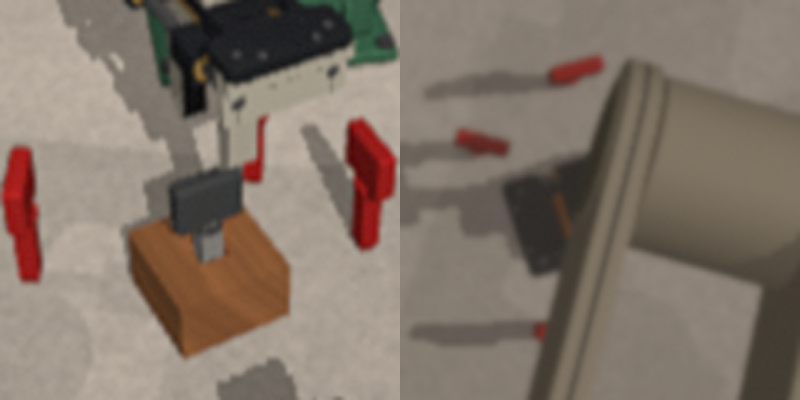

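Gripper is aligned over the thick key (side crop: handle at (205,200), finger at (238,130)). Next I descend and close.

```bash
python3 -m pendant '[{"translation":[1.5,0.5,13],"twist":[-0.002,0.002,-0.003],"grip":0},{"translation":[1.5,0.5,13],"twist":[-0.002,0.002,-0.003],"grip":0},{"translation":[0.7,0.3,13],"twist":[0,0,0],"grip":0},{"translation":[0,0,13],"twist":[0,0,0],"grip":0},{"translation":[0,0,8],"twist":[0,0,0],"grip":0},{"translation":[0,0,3],"twist":[0,0,0],"grip":0},{"translation":[0,0,0],"twist":[0,0,0],"grip":0},{"translation":[0,0,0],"twist":[0,0,0],"grip":0},{"translation":[0,0,-1],"twist":[0,0,0],"grip":0},{"translation":[0,0,-0.5],"twist":[0,0,0],"grip":0}]'
python3 -c "
from h import *
go(.468,-.0727,.069,109.6)"
```

```text
t: 5.2
tool_pos: [0.4666, -0.0726, 0.0681]
orientation: [0.535, -3.094, -0.001]
force: [-0.8, -0.2, -0.1]
opening: 0.0464
t 5.2 pos [ 0.4666 -0.0726  0.0681] yang 109.63 q6 -2.177 F [-0.82 -0.24 -0.14] T [0.114 0.001 0.044] op 0.0464
trans mm [-1.3 -0.5 -0.9] final-axes [-1.3 -0.5 -0.9] twist [ 0.0008 -0.001   0.0006]
```

```bash
python3 -m pendant '[{"translation":[-1,-0.5,-0.8],"twist":[0,0,0],"grip":0},{"translation":[-0.4,0,-0.4],"twist":[0,0,0],"grip":-1},{"translation":[0,0,-0.2],"twist":[0,0,0],"grip":-1},{"translation":[0,0,-0.2],"twist":[0,0,0],"grip":-1},{"translation":[0,0,0],"twist":[0,0,0],"grip":-1},{"translation":[0,0,0],"twist":[0,0,0],"grip":-1},{"translation":[0,0,0],"twist":[0,0,0],"grip":-1},{"translation":[0,0,0],"twist":[0,0,0],"grip":-1},{"translation":[0,0,0],"twist":[0,0,0],"grip":-1},{"translation":[0,0,0],"twist":[0,0,0],"grip":-1}]' 40
python3 -c "
from h import *
go(.468,-.0727,.069,109.6)"
```

```text
t: 6.2
tool_pos: [0.4695, -0.073, 0.0715]
orientation: [-0.535, 3.094, -0.001]
force: [-0.5, 0.4, 0.7]
opening: 0.0137
t 6.2 pos [ 0.4695 -0.073   0.0715] yang 109.64 q6 -2.176 F [-0.48  0.36  0.69] T [ 0.04   0.025 -0.019] op 0.0137
trans mm [1.3 0.8 2.5] final-axes [1.3 0.8 2.5] twist [-0.0011  0.0016  0.0006]
```

```bash
python3 -m pendant '[{"translation":[0,0,-8],"twist":[0,0,0],"grip":-1},{"translation":[0,0,-10],"twist":[0,0,0],"grip":-1},{"translation":[0,0,-12],"twist":[0,0,0],"grip":-1},{"translation":[0,0,-14],"twist":[0,0,0],"grip":-1},{"translation":[0,0,-14],"twist":[0,0,0],"grip":-1},{"translation":[0,0,-14],"twist":[0,0,0],"grip":-1},{"translation":[0,0,-14],"twist":[0,0,0],"grip":-1},{"translation":[0,0,-14],"twist":[0,0,0],"grip":-1},{"translation":[0,0,-14],"twist":[0,0,0],"grip":-1},{"translation":[0,0,-10],"twist":[0,0,0],"grip":-1}]'
python3 -c "
from h import *
go(.553,.222,.2,128)"
```

```text
t: 7.2
tool_pos: [0.4677, -0.0729, 0.2073]
orientation: [-0.535, 3.095, -0.002]
force: [0.4, 1.1, -3.1]
opening: 0.0139
t 7.2 pos [ 0.4677 -0.0729  0.2073] yang 109.63 q6 -2.176 F [ 0.38  1.09 -3.06] T [ 0.083  0.002 -0.01 ] op 0.0139
trans mm [-179.4  249.1    7.1] final-axes [-248.8  179.8    7.3] twist [-0.0013  0.0004 -0.3206]
```

```bash
python3 -m pendant '[{"translation":[-18,25,0],"twist":[0,0,0],"grip":-1},{"translation":[-18,25,0],"twist":[0,0,0],"grip":-1},{"translation":[-18,25,0],"twist":[0,0,0],"grip":-1},{"translation":[-18,25,0],"twist":[0,0,0],"grip":-1},{"translation":[-18,25,0],"twist":[0,0,0],"grip":-1},{"translation":[-18,25,0],"twist":[0,0,0],"grip":-1},{"translation":[-18,25,0],"twist":[0,0,0],"grip":-1},{"translation":[-18,25,0],"twist":[0,0,0],"grip":-1},{"translation":[-18,25,0],"twist":[0,0,0],"grip":-1},{"translation":[-9,12,0],"twist":[0,0,0],"grip":-1}]'
python3 -m pendant '[{"translation":[0,0,0],"twist":[0,0,-0.08],"grip":-1},{"translation":[0,0,0],"twist":[0,0,-0.08],"grip":-1},{"translation":[0,0,0],"twist":[0,0,-0.08],"grip":-1},{"translation":[0,0,0],"twist":[0,0,-0.08],"grip":-1},{"translation":[0,0,0],"twist":[0,0,0],"grip":-1},{"translation":[0,0,0],"twist":[0,0,0],"grip":-1},{"translation":[0,0,0],"twist":[0,0,0],"grip":-1},{"translation":[0,0,0],"twist":[0,0,0],"grip":-1},{"translation":[0,0,0],"twist":[0,0,0],"grip":-1},{"translation":[0,0,0],"twist":[0,0,0],"grip":-1}]'
python3 -c "
from h import *
go(.553,.222,.165,128)"
```

```text
t: 8.2
tool_pos: [0.5533, 0.215, 0.2178]
orientation: [-0.525, 3.089, -0.01]
force: [-0.1, -0.2, -2.8]
opening: 0.0139
t: 9.2
tool_pos: [0.5529, 0.2148, 0.2199]
orientation: [-1.023, 2.966, -0.014]
force: [0.2, -0.3, -2.0]
opening: 0.0135
t 9.2 pos [0.5529 0.2148 0.2199] yang 128.04 q6 -1.944 F [ 0.21 -0.29 -1.97] T [0.146 0.008 0.031] op 0.0135
trans mm [-4.5  6.1 54.9] final-axes [-4.5  5.6 54.9] twist [-0.0099  0.0009  0.0007]
```

```bash
python3 -m pendant '[{"translation":[-2,3,8],"twist":[-0.005,0,0],"grip":-1},{"translation":[-2,2,8],"twist":[-0.005,0,0],"grip":-1},{"translation":[-0.5,1,8],"twist":[0,0,0],"grip":-1},{"translation":[0,0,8],"twist":[0,0,0],"grip":-1},{"translation":[0,0,8],"twist":[0,0,0],"grip":-1},{"translation":[0,0,6],"twist":[0,0,0],"grip":-1},{"translation":[0,0,2],"twist":[0,0,0],"grip":-1},{"translation":[0,0,0],"twist":[0,0,0],"grip":-1},{"translation":[0,0,0],"twist":[0,0,0],"grip":-1},{"translation":[0,0,0],"twist":[0,0,0],"grip":-1}]'
python3 -c "
from h import *
go(.553,.222,.165,128)
a,_=snap('side','s2')
z=lambda im,x,y,w,h,k:cv2.resize(im[y:y+h,x:x+w,::-1],None,fx=k,fy=k,interpolation=cv2.INTER_CUBIC)
cv2.imwrite('pics/c3.png',z(a,280,110,80,60,10))
s=robot.read_state();M=R.from_rotvec(s['orientation'])
for d in(.0595,.0615,.064): print(d,((proj('side',(s['tool_pos']+M.apply([0,0,d]))[None])[0]-[280,110]+.5)*10).round(0))
print(((proj('side',np.array([[.553,.222,.086]]))[0]-[280,110]+.5)*10).round(0))"
```

```text
t: 10.2
tool_pos: [0.5519, 0.2228, 0.1659]
orientation: [1.023, -2.968, -0.002]
force: [0.6, -0.4, -2.5]
opening: 0.0136
t 10.2 pos [0.5519 0.2228 0.1659] yang 128.02 q6 -1.938 F [ 0.6  -0.4  -2.47] T [0.011 0.021 0.022] op 0.0136
trans mm [-0.4 -1.3  0.9] final-axes [-0.4 -1.3  0.9] twist [ 0.0019 -0.0015  0.0004]
0.0595 [397. 429.]
0.0615 [397. 436.]
0.064 [397. 444.]
[402. 498.]
```

View pics/c3.png

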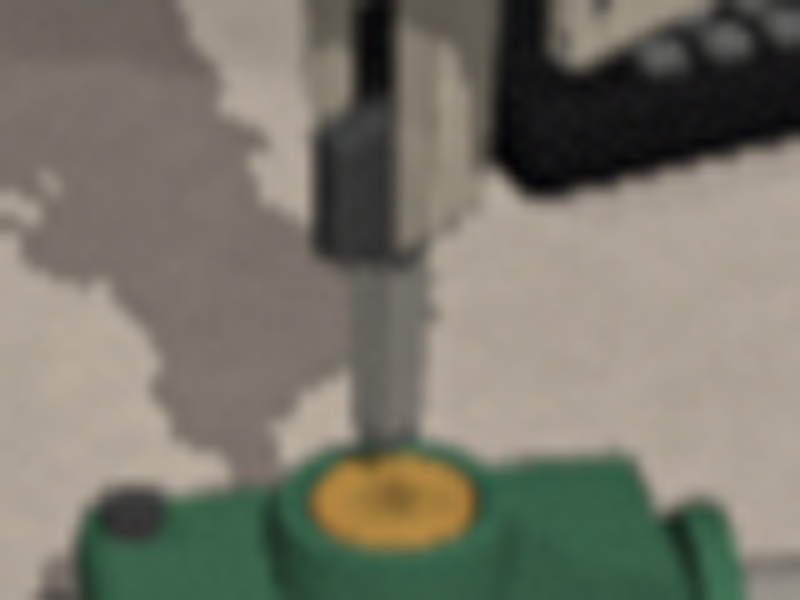

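```bash
python3 -m pendant '[{"translation":[-0.4,-0.8,2],"twist":[0,0,0],"grip":-1},{"translation":[-0.2,-0.6,2],"twist":[0,0,0],"grip":-1},{"translation":[0,0,3],"twist":[0,0,0],"grip":-1},{"translation":[0,0,3],"twist":[0,0,0],"grip":-1},{"translation":[0,0,3],"twist":[0,0,0],"grip":-1},{"translation":[0,0,3],"twist":[0,0,0],"grip":-1},{"translation":[0,0,2],"twist":[0,0,0],"grip":-1},{"translation":[0,0,2],"twist":[0,0,0],"grip":-1},{"translation":[0,0,1],"twist":[0,0,0],"grip":-1},{"translation":[0,0,0],"twist":[0,0,0],"grip":-1}]'
python3 -c "
from h import *
go(.5532,.222,.1285,128)"
```

```text
t: 11.25
tool_pos: [0.5537, 0.2221, 0.1437]
orientation: [1.023, -2.969, -0.002]
force: [-1.1, -0.4, -1.5]
opening: 0.0145
t 11.25 pos [0.5537 0.2221 0.1437] yang 128.02 q6 -1.94 F [-1.07 -0.36 -1.45] T [ 0.099 -0.008 -0.017] op 0.0145
trans mm [ 0.5  0.2 15.2] final-axes [ 0.5  0.2 15.2] twist [ 0.0015 -0.0004  0.0004]
```

Foot is about 4 mm in with no contact. I'll keep going down.

```bash
python3 -m pendant '[{"translation":[0.3,0,2],"twist":[0,0,0],"grip":-1},{"translation":[0.2,0,2],"twist":[0,0,0],"grip":-1},{"translation":[0,0,2],"twist":[0,0,0],"grip":-1},{"translation":[0,0,2],"twist":[0,0,0],"grip":-1},{"translation":[0,0,2],"twist":[0,0,0],"grip":-1},{"translation":[0,0,2],"twist":[0,0,0],"grip":-1},{"translation":[0,0,1],"twist":[0,0,0],"grip":-1},{"translation":[0,0,0.5],"twist":[0,0,0],"grip":-1},{"translation":[0,0,0],"twist":[0,0,0],"grip":-1},{"translation":[0,0,0],"twist":[0,0,0],"grip":-1}]'
python3 -c "
from h import *
go(.5532,.222,.1285,128)"
```

```text
t: 12.25
tool_pos: [0.5533, 0.2224, 0.1295]
orientation: [1.024, -2.97, -0.003]
force: [0.5, 0.0, -2.6]
opening: 0.0135
t 12.25 pos [0.5533 0.2224 0.1295] yang 128.03 q6 -1.94 F [ 0.48  0.01 -2.62] T [0.228 0.12  0.057] op 0.0135
trans mm [ 0.4 -0.3  1. ] final-axes [ 0.4 -0.3  1. ] twist [0.0021 0.0006 0.0006]
```

Key is ~18 mm deep. Now the turn: low grip force (10 N) acts as a torque clutch, and the first 0.5 rad is surely free.

```bash
cat >> h.py <<'E'
def tq(n=8):
    T=[];F=[];O=[]
    for _ in range(n):
        robot.read_camera('top'); s=robot.read_state(); T.append(s['wrist_torque'][2]); F.append(s['force']); O.append(s['opening'])
    print('Tz mean',np.mean(T).round(4),'sd',np.std(T).round(4),'F',np.mean(F,0).round(2),'op',np.mean(O).round(5))
E
python3 -m pendant '[{"translation":[0,0,0],"twist":[0,0,0],"grip":-1},{"translation":[0,0,0],"twist":[0,0,0],"grip":-1},{"translation":[0,0,0],"twist":[0,0,0.03],"grip":-1},{"translation":[0,0,0],"twist":[0,0,0.04],"grip":-1},{"translation":[0,0,0],"twist":[0,0,0.04],"grip":-1},{"translation":[0,0,0],"twist":[0,0,0.04],"grip":-1},{"translation":[0,0,0],"twist":[0,0,0.04],"grip":-1},{"translation":[0,0,0],"twist":[0,0,0.04],"grip":-1},{"translation":[0,0,0],"twist":[0,0,0.04],"grip":-1},{"translation":[0,0,0],"twist":[0,0,0.03],"grip":-1}]' 10
python3 -c "
from h import *
go(.5532,.222,.1285,128)
tq(8);go(.5532,.222,.1285,128)"
```

```text
t: 13.25
tool_pos: [0.5538, 0.2224, 0.1297]
orientation: [-0.533, 3.095, 0.003]
force: [-0.6, -0.4, -2.9]
opening: 0.0139
t 13.25 pos [0.5538 0.2224 0.1297] yang 109.54 q6 -1.617 F [-0.58 -0.43 -2.89] T [0.123 0.015 0.016] op 0.0139
trans mm [ 0.7 -0.2  1.2] final-axes [0.7 0.  1.2] twist [ 0.0015  0.0012 -0.3223]
Tz mean 0.0297 sd 0.0147 F [-0.12  0.13 -2.83] op 0.01395
t 13.65 pos [0.5538 0.2225 0.1296] yang 109.73 q6 -1.621 F [ 0.32  0.71 -3.59] T [ 0.073 -0.002  0.007] op 0.014
trans mm [ 0.7 -0.3  1.1] final-axes [ 0.8 -0.   1.1] twist [ 0.0017  0.0012 -0.3188]
```

```bash
python3 -m pendant '[{"translation":[0.3,0,0],"twist":[0,0,0.02],"grip":-1},{"translation":[0,0,0],"twist":[0,0,0.02],"grip":-1},{"translation":[0,0,0],"twist":[0,0,0.02],"grip":-1},{"translation":[0,0,0],"twist":[0,0,0.02],"grip":-1},{"translation":[0,0,0],"twist":[0,0,0.02],"grip":-1},{"translation":[0,0,0],"twist":[0,0,0.02],"grip":-1},{"translation":[0,0,0],"twist":[0,0,0.02],"grip":-1},{"translation":[0,0,0],"twist":[0,0,0.02],"grip":-1},{"translation":[0,0,0],"twist":[0,0,0.02],"grip":-1},{"translation":[0,0,0],"twist":[0,0,0.02],"grip":-1}]' 10
python3 -c "
from h import *
go(.5532,.222,.1285,109.6);tq(4)"
```

```text
t: 14.65
tool_pos: [0.5539, 0.2219, 0.1297]
orientation: [-0.199, 3.134, 0.002]
force: [1.6, -1.1, -3.0]
opening: 0.0136
t 14.65 pos [0.5539 0.2219 0.1297] yang 97.27 q6 -1.403 F [ 1.56 -1.14 -2.96] T [-0.101 -0.104  0.057] op 0.0136
trans mm [0.6 0.2 1.2] final-axes [0.6 0.3 1.2] twist [ 0.001   0.0013 -0.2151]
Tz mean 0.0538 sd 0.0071 F [ 0.28 -0.27 -3.31] op 0.0141
```

```bash
python3 -m pendant '[{"translation":[0.3,0,0],"twist":[0,0,0.015],"grip":-1},{"translation":[0,0,0],"twist":[0,0,0.015],"grip":-1},{"translation":[0,0,0],"twist":[0,0,0.015],"grip":-1},{"translation":[0,0,0],"twist":[0,0,0.015],"grip":-1},{"translation":[0,0,0],"twist":[0,0,0.015],"grip":-1},{"translation":[0,0,0],"twist":[0,0,0.015],"grip":-1},{"translation":[0,0,0],"twist":[0,0,0.015],"grip":-1},{"translation":[0,0,0],"twist":[0,0,0.015],"grip":-1},{"translation":[0,0,0],"twist":[0,0,0.015],"grip":-1},{"translation":[0,0,0],"twist":[0,0,0.015],"grip":-1}]' 10
python3 -c "
from h import *
go(.5532,.222,.1285,109.6);tq(4)"
```

```text
t: 15.85
tool_pos: [0.5538, 0.2214, 0.1296]
orientation: [0.053, 3.14, 0.001]
force: [1.5, -1.0, -3.2]
opening: 0.0141
t 15.85 pos [0.5538 0.2214 0.1296] yang 88.06 q6 -1.243 F [ 1.54 -0.99 -3.22] T [-0.268 -0.195  0.102] op 0.0141
trans mm [0.6 0.5 1.1] final-axes [0.4 0.7 1.1] twist [ 0.0004  0.0015 -0.3759]
Tz mean 0.046 sd 0.0333 F [ 0.77 -1.17 -3.62] op 0.01393
```

```bash
python3 -m pendant '[{"translation":[0.2,0.2,0],"twist":[0,0,0.015],"grip":-1},{"translation":[0,0,0],"twist":[0,0,0.015],"grip":-1},{"translation":[0,0,0],"twist":[0,0,0.015],"grip":-1},{"translation":[0,0,0],"twist":[0,0,0.015],"grip":-1},{"translation":[0,0,0],"twist":[0,0,0.015],"grip":-1},{"translation":[0,0,0],"twist":[0,0,0.015],"grip":-1},{"translation":[0,0,0],"twist":[0,0,0.015],"grip":-1},{"translation":[0,0,0],"twist":[0,0,0.015],"grip":-1},{"translation":[0,0,0],"twist":[0,0,0.015],"grip":-1},{"translation":[0,0,0],"twist":[0,0,0.015],"grip":-1}]' 10
python3 -c "
from h import *
go(.5532,.222,.1285,109.6);tq(4)"
```

```text
t: 17.05
tool_pos: [0.5537, 0.2211, 0.1297]
orientation: [0.306, 3.125, -0.0]
force: [1.0, -1.4, -3.8]
opening: 0.014
t 17.05 pos [0.5537 0.2211 0.1297] yang 78.82 q6 -1.081 F [ 0.99 -1.39 -3.79] T [-0.472 -0.21   0.107] op 0.014
trans mm [0.6 0.8 1.2] final-axes [0.2 1.  1.2] twist [-3.000e-04  1.500e-03 -5.372e-01]
Tz mean 0.138 sd 0.0278 F [ 0.49 -2.15 -2.9 ] op 0.01395
```

```bash
python3 -m pendant '[{"translation":[0.2,0.3,0],"twist":[0,0,0.005],"grip":-1},{"translation":[0.2,0.3,0],"twist":[0,0,0.005],"grip":-1},{"translation":[0,0.2,0],"twist":[0,0,0.005],"grip":-1},{"translation":[0,0,0],"twist":[0,0,0.005],"grip":-1},{"translation":[0,0,0],"twist":[0,0,0.005],"grip":-1},{"translation":[0,0,0],"twist":[0,0,0.005],"grip":-1},{"translation":[0,0,0],"twist":[0,0,0.005],"grip":-1},{"translation":[0,0,0],"twist":[0,0,0.005],"grip":-1},{"translation":[0,0,0],"twist":[0,0,0.005],"grip":-1},{"translation":[0,0,0],"twist":[0,0,0.005],"grip":-1}]' 10
python3 -c "
from h import *
go(.5532,.222,.1285,109.6);tq(4)"
```

```text
t: 18.25
tool_pos: [0.5537, 0.2214, 0.1297]
orientation: [0.387, 3.116, -0.002]
force: [1.4, -3.4, -2.6]
opening: 0.0143
t 18.25 pos [0.5537 0.2214 0.1297] yang 75.82 q6 -1.027 F [ 1.45 -3.44 -2.64] T [-0.648 -0.208  0.209] op 0.0143
trans mm [0.6 0.4 1.2] final-axes [0.2 0.7 1.2] twist [-0.0014  0.0019 -0.5895]
Tz mean 0.2196 sd 0.0216 F [ 0.72 -3.06 -2.87] op 0.01436
```

Torque rose to 0.22 and the grip began to slip, so this is the bite. I'll back off, relieve the side load and regrip at 19 N (clutch ≈ 0.4 N m).

```bash
python3 -m pendant '[{"translation":[0,-0.3,0],"twist":[0,0,-0.02],"grip":-1},{"translation":[0,-0.3,0],"twist":[0,0,-0.02],"grip":-1},{"translation":[0,-0.2,0],"twist":[0,0,-0.02],"grip":-1},{"translation":[0,0,0],"twist":[0,0,0],"grip":-1},{"translation":[0,0,0],"twist":[0,0,0],"grip":-1},{"translation":[0,0,0],"twist":[0,0,0],"grip":-1},{"translation":[0,0,0],"twist":[0,0,0],"grip":-1},{"translation":[0,0,0],"twist":[0,0,0],"grip":-1},{"translation":[0,0,0],"twist":[0,0,0],"grip":-1},{"translation":[0,0,0],"twist":[0,0,0],"grip":-1}]' 10
python3 -c "
from h import *
go(.5532,.222,.1285,109.6);tq(4)"
python3 -m pendant '[{"translation":[0,0,0],"twist":[0,0,0],"grip":-1},{"translation":[0,0,0],"twist":[0,0,0],"grip":-1},{"translation":[0,0,0],"twist":[0,0,0],"grip":-1},{"translation":[0,0,0],"twist":[0,0,0],"grip":-1},{"translation":[0,0,0],"twist":[0,0,0.005],"grip":-1},{"translation":[0,0,0],"twist":[0,0,0.005],"grip":-1},{"translation":[0,0,0],"twist":[0,0,0.005],"grip":-1},{"translation":[0,0,0],"twist":[0,0,0.005],"grip":-1},{"translation":[0,0,0],"twist":[0,0,0.005],"grip":-1},{"translation":[0,0,0],"twist":[0,0,0],"grip":-1}]' 19
python3 -c "
from h import *
go(.5532,.222,.1285,109.6);tq(5)"
```

```text
t: 19.45
tool_pos: [0.5533, 0.2212, 0.1297]
orientation: [0.285, 3.127, 0.0]
force: [0.7, -1.7, -2.1]
opening: 0.014
t 19.45 pos [0.5533 0.2212 0.1297] yang 79.58 q6 -1.094 F [ 0.66 -1.66 -2.06] T [-0.425 -0.222  0.004] op 0.014
trans mm [0.3 0.8 1.2] final-axes [-0.1  0.8  1.2] twist [-3.000e-04  1.800e-03 -5.239e-01]
Tz mean 0.0302 sd 0.0383 F [ 0.81 -2.48 -2.65] op 0.01391
t: 20.65
tool_pos: [0.5533, 0.2212, 0.1297]
orientation: [0.327, 3.123, -0.0]
force: [1.4, -1.7, -4.3]
opening: 0.0141
t 20.65 pos [0.5533 0.2212 0.1297] yang 78.04 q6 -1.067 F [ 1.4  -1.75 -4.27] T [-0.458 -0.214  0.135] op 0.0141
trans mm [0.3 0.8 1.2] final-axes [-0.2  0.8  1.2] twist [-5.000e-04  1.800e-03 -5.508e-01]
Tz mean 0.1721 sd 0.0147 F [ 0.91 -2.1  -3.15] op 0.01388
```

```bash
python3 -m pendant '[{"translation":[0,0,0],"twist":[0,0,0.005],"grip":-1},{"translation":[0,0,0],"twist":[0,0,0.005],"grip":-1},{"translation":[0,0,0],"twist":[0,0,0.005],"grip":-1},{"translation":[0,0,0],"twist":[0,0,0.005],"grip":-1},{"translation":[0,0,0],"twist":[0,0,0.005],"grip":-1},{"translation":[0,0,0],"twist":[0,0,0],"grip":-1},{"translation":[0,0,0],"twist":[0,0,0],"grip":-1},{"translation":[0,0,0],"twist":[0,0,0],"grip":-1},{"translation":[0,0,0],"twist":[0,0,0],"grip":-1},{"translation":[0,0,0],"twist":[0,0,0],"grip":-1}]' 19
python3 -c "
from h import *
go(.5532,.222,.1285,109.6);tq(5)"
```

```text
t: 21.9
tool_pos: [0.5533, 0.2211, 0.1298]
orientation: [0.369, 3.118, -0.0]
force: [0.2, -1.5, -3.0]
opening: 0.014
t 21.9 pos [0.5533 0.2211 0.1298] yang 76.51 q6 -1.04 F [ 0.18 -1.51 -2.96] T [-0.498 -0.23   0.282] op 0.014
trans mm [0.3 0.8 1.3] final-axes [-0.2  0.9  1.3] twist [-0.0006  0.0018 -0.5775]
Tz mean 0.2794 sd 0.0171 F [ 1.02 -2.29 -2.87] op 0.01389
```

```bash
python3 -m pendant '[{"translation":[0,0,0],"twist":[0,0,0.005],"grip":-1},{"translation":[0,0,0],"twist":[0,0,0.005],"grip":-1},{"translation":[0,0,0],"twist":[0,0,0.005],"grip":-1},{"translation":[0,0,0],"twist":[0,0,0.005],"grip":-1},{"translation":[0,0,0],"twist":[0,0,0.005],"grip":-1},{"translation":[0,0,0],"twist":[0,0,0],"grip":-1},{"translation":[0,0,0],"twist":[0,0,0],"grip":-1},{"translation":[0,0,0],"twist":[0,0,0],"grip":-1},{"translation":[0,0,0],"twist":[0,0,0],"grip":-1},{"translation":[0,0,0],"twist":[0,0,0],"grip":-1}]' 19
python3 -c "
from h import *
go(.5532,.222,.1285,109.6);tq(5)"
```

```text
t: 23.15
tool_pos: [0.5533, 0.2211, 0.1298]
orientation: [0.411, 3.113, -0.001]
force: [0.7, -1.8, -2.5]
opening: 0.0137
t 23.15 pos [0.5533 0.2211 0.1298] yang 74.96 q6 -1.013 F [ 0.72 -1.81 -2.48] T [-0.445 -0.205  0.318] op 0.0137
trans mm [0.3 0.9 1.3] final-axes [-0.2  0.9  1.3] twist [-0.0007  0.0018 -0.6045]
Tz mean 0.3527 sd 0.0225 F [ 0.67 -1.82 -3.01] op 0.0139
```

```bash
python3 -m pendant '[{"translation":[0,0,0],"twist":[0,0,0.005],"grip":-1},{"translation":[0,0,0],"twist":[0,0,0.005],"grip":-1},{"translation":[0,0,0],"twist":[0,0,0.005],"grip":-1},{"translation":[0,0,0],"twist":[0,0,0.005],"grip":-1},{"translation":[0,0,0],"twist":[0,0,0],"grip":-1},{"translation":[0,0,0],"twist":[0,0,0],"grip":-1},{"translation":[0,0,0],"twist":[0,0,0],"grip":-1},{"translation":[0,0,0],"twist":[0,0,0],"grip":-1},{"translation":[0,0,0],"twist":[0,0,0],"grip":-1},{"translation":[0,0,0],"twist":[0,0,0],"grip":-1}]' 19
python3 -c "
from h import *
go(.5532,.222,.1285,109.6);tq(8)"
```

```text
t: 24.4
tool_pos: [0.5533, 0.2211, 0.1298]
orientation: [0.444, 3.108, -0.001]
force: [0.6, -2.3, -3.4]
opening: 0.0138
t 24.4 pos [0.5533 0.2211 0.1298] yang 73.72 q6 -0.992 F [ 0.65 -2.3  -3.36] T [-0.525 -0.254  0.417] op 0.0138
trans mm [0.4 0.8 1.3] final-axes [-0.2  0.9  1.3] twist [-0.0007  0.0018 -0.6261]
Tz mean 0.4326 sd 0.0319 F [ 0.95 -2.33 -3.04] op 0.01392
```

Measured 0.43 N m, so the plug is snug. I'll unwind within the socket's play and pull out.

```bash
python3 -m pendant '[{"translation":[0,0,0],"twist":[0,0,-0.04],"grip":-1},{"translation":[0,0,0],"twist":[0,0,-0.04],"grip":-1},{"translation":[0,0,0],"twist":[0,0,-0.04],"grip":-1},{"translation":[0,0,0],"twist":[0,0,-0.03],"grip":-1},{"translation":[0,0,0],"twist":[0,0,-0.02],"grip":-1},{"translation":[0,-0.3,0],"twist":[0,0,0],"grip":-1},{"translation":[0,-0.2,0],"twist":[0,0,0],"grip":-1},{"translation":[0,0,0],"twist":[0,0,0],"grip":-1},{"translation":[0,0,0],"twist":[0,0,0],"grip":-1},{"translation":[0,0,0],"twist":[0,0,0],"grip":-1}]' 19
python3 -c "
from h import *
go(.5532,.222,.1285,109.6);tq(5)"
```

```text
t: 25.8
tool_pos: [0.5532, 0.2215, 0.1299]
orientation: [0.175, 3.135, 0.003]
force: [0.7, -1.6, -2.8]
opening: 0.0139
t 25.8 pos [0.5532 0.2215 0.1299] yang 83.6 q6 -1.165 F [ 0.67 -1.57 -2.78] T [-0.249 -0.149 -0.013] op 0.0139
trans mm [0.  0.5 1.4] final-axes [-0.2  0.5  1.4] twist [ 0.0015  0.0019 -0.4538]
Tz mean -0.0151 sd 0.0165 F [ 0.69 -1.22 -3.16] op 0.01396
```

Torque is zero and the key is free. Lifting straight up with a firmer grip.

```bash
python3 -m pendant '[{"translation":[0,0,0],"twist":[0,0,0],"grip":-1},{"translation":[0,0,0],"twist":[0,0,0],"grip":-1},{"translation":[0,0,-2],"twist":[0,0,0],"grip":-1},{"translation":[0,0,-3],"twist":[0,0,0],"grip":-1},{"translation":[0,0,-4],"twist":[0,0,0],"grip":-1},{"translation":[0,0,-4],"twist":[0,0,0],"grip":-1},{"translation":[0,0,-5],"twist":[0,0,0],"grip":-1},{"translation":[0,0,-5],"twist":[0,0,0],"grip":-1},{"translation":[0,0,-5],"twist":[0,0,0],"grip":-1},{"translation":[0,0,-5],"twist":[0,0,0],"grip":-1}]' 40
python3 -c "
from h import *
go(.5532,.222,.205,109.6)"
```

```text
t: 27.05
tool_pos: [0.5526, 0.2223, 0.1657]
orientation: [0.174, 3.136, 0.005]
force: [0.1, 1.6, -2.4]
opening: 0.0135
t 27.05 pos [0.5526 0.2223 0.1657] yang 83.63 q6 -1.165 F [ 0.06  1.55 -2.36] T [-0.04   0.038  0.064] op 0.0135
trans mm [ -0.6  -0.1 -39.3] final-axes [ -0.4  -0.4 -39.3] twist [ 0.0028  0.0012 -0.4533]
```

```bash
python3 -m pendant '[{"translation":[0,0,-6],"twist":[0,0,0],"grip":-1},{"translation":[0,0,-6],"twist":[0,0,0],"grip":-1},{"translation":[0,0,-6],"twist":[0,0,-0.075],"grip":-1},{"translation":[0,0,-6],"twist":[0,0,-0.075],"grip":-1},{"translation":[0,0,-6],"twist":[0,0,-0.075],"grip":-1},{"translation":[0,0,-5],"twist":[0,0,-0.075],"grip":-1},{"translation":[0,0,0],"twist":[0,0,-0.075],"grip":-1},{"translation":[0,0,0],"twist":[0,0,-0.075],"grip":-1},{"translation":[0,0,0],"twist":[0,0,0],"grip":-1},{"translation":[0,0,0],"twist":[0,0,0],"grip":-1}]'
python3 -c "
from h import *
go(.468,-.073,.205,109.6)
a,_=snap('side','s3')
z=lambda im,x,y,w,h,k:cv2.resize(im[y:y+h,x:x+w,::-1],None,fx=k,fy=k,interpolation=cv2.INTER_CUBIC)
cv2.imwrite('pics/c4.png',z(a,270,80,100,100,6))"
```

```text
t: 28.05
tool_pos: [0.5535, 0.2225, 0.2074]
orientation: [-0.552, 3.088, 0.005]
force: [-0.5, 0.4, -2.9]
opening: 0.0137
t 28.05 pos [0.5535 0.2225 0.2074] yang 110.29 q6 -1.631 F [-0.51  0.44 -2.88] T [ 0.029  0.072 -0.012] op 0.0137
trans mm [ 182.7 -247.5    0.8] final-axes [ 179.7 -249.7    2.4] twist [0.0025 0.0055 0.012 ]
```

View pics/c4.png

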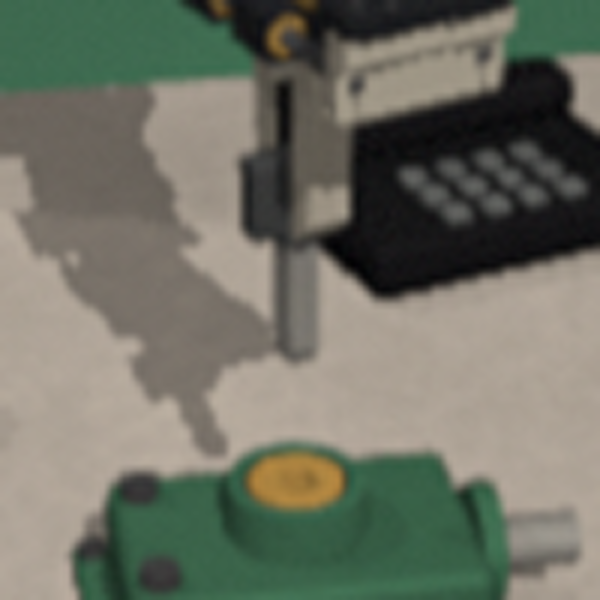

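Key is upright in the grip and clear of the socket (foot at (297,358), plug at (297,480)). Going back to the block.

```bash
python3 -m pendant '[{"translation":[18,-25,0],"twist":[0,0,0.006],"grip":-1},{"translation":[18,-25,0],"twist":[0,0,0.006],"grip":-1},{"translation":[18,-25,0],"twist":[0,0,0],"grip":-1},{"translation":[18,-25,0],"twist":[0,0,0],"grip":-1},{"translation":[18,-25,0],"twist":[0,0,0],"grip":-1},{"translation":[18,-25,0],"twist":[0,0,0],"grip":-1},{"translation":[18,-25,0],"twist":[0,0,0],"grip":-1},{"translation":[18,-25,0],"twist":[0,0,0],"grip":-1},{"translation":[18,-25,0],"twist":[0,0,0],"grip":-1},{"translation":[9,-12,0],"twist":[0,0,0],"grip":-1}]'
python3 -m pendant '[{"translation":[0,0,0],"twist":[0,0,0],"grip":-1},{"translation":[0,0,0],"twist":[0,0,0],"grip":-1},{"translation":[0,0,8],"twist":[0,0,0],"grip":-1},{"translation":[0,0,10],"twist":[0,0,0],"grip":-1},{"translation":[0,0,10],"twist":[0,0,0],"grip":-1},{"translation":[0,0,10],"twist":[0,0,0],"grip":-1},{"translation":[0,0,10],"twist":[0,0,0],"grip":-1},{"translation":[0,0,8],"twist":[0,0,0],"grip":-1},{"translation":[0,0,4],"twist":[0,0,0],"grip":-1},{"translation":[0,0,0],"twist":[0,0,0],"grip":-1}]'
python3 -c "
from h import *
go(.4685,-.0730,.0715,109.6)"
```

```text
t: 29.1
tool_pos: [0.4671, -0.0653, 0.2058]
orientation: [-0.513, 3.093, 0.005]
force: [-0.2, 0.2, -3.6]
opening: 0.0136
t: 30.1
tool_pos: [0.4664, -0.063, 0.1385]
orientation: [-0.509, 3.097, 0.008]
force: [-0.5, 0.0, -2.0]
opening: 0.0139
t 30.1 pos [ 0.4664 -0.063   0.1385] yang 108.66 q6 -2.146 F [-0.51  0.05 -1.98] T [ 0.027  0.008 -0.002] op 0.0139
trans mm [  1.4 -10.5  66.9] final-axes [  1.3 -10.1  67. ] twist [ 0.0048  0.0041 -0.0165]
```

```bash
python3 -m pendant '[{"translation":[0.5,-4,4],"twist":[0.005,0.004,-0.008],"grip":-1},{"translation":[0.5,-4,4],"twist":[0,0,-0.008],"grip":-1},{"translation":[0.4,-2.2,4],"twist":[0,0,0],"grip":-1},{"translation":[0,-0.5,4],"twist":[0,0,0],"grip":-1},{"translation":[0,0,3],"twist":[0,0,0],"grip":-1},{"translation":[0,0,2],"twist":[0,0,0],"grip":-1},{"translation":[0,0,0],"twist":[0,0,0],"grip":-1},{"translation":[0,0,0],"twist":[0,0,0],"grip":-1},{"translation":[0,0,0],"twist":[0,0,0],"grip":-1},{"translation":[0,0,0],"twist":[0,0,0],"grip":-1}]'
python3 -c "
from h import *
go(.4685,-.0730,.0715,109.6)
a,_=snap('side','s4')
z=lambda im,x,y,w,h,k:cv2.resize(im[y:y+h,x:x+w,::-1],None,fx=k,fy=k,interpolation=cv2.INTER_CUBIC)
cv2.imwrite('pics/c5.png',z(a,262,210,80,75,8))
s=robot.read_state();M=R.from_rotvec(s['orientation'])
f=lambda P:((proj('side',np.array(P)[None])[0]-[262,210]+.5)*8).round(0)
print('foot',f(s['tool_pos']+M.apply([0,0,.0615])),'hole',f([.4685,-.073,.045]))"
```

```text
t: 31.1
tool_pos: [0.4699, -0.0751, 0.1173]
orientation: [-0.535, 3.093, -0.003]
force: [0.5, 0.0, -2.3]
opening: 0.0132
t 31.1 pos [ 0.4699 -0.0751  0.1173] yang 109.62 q6 -2.179 F [ 0.53  0.01 -2.3 ] T [ 0.05  0.03 -0.02] op 0.0132
trans mm [ 0.7  2.6 45.8] final-axes [ 0.6  2.5 45.8] twist [-0.0023  0.0021  0.0004]
foot [340. 334.] hole [333. 358.]
```

View pics/c5.png

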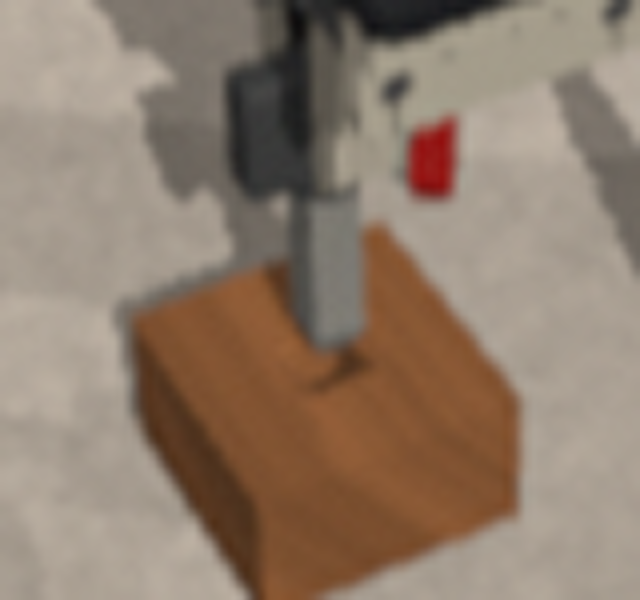

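The hole centre works out at (326,362) and the foot at about (332,340), matching my model with the same small camera offset. I'll correct by (0.7, 2.6) mm and lower.

```bash
python3 -m pendant '[{"translation":[0.4,1.6,0],"twist":[-0.002,0.002,0],"grip":-1},{"translation":[0.3,1,0],"twist":[0,0,0],"grip":-1},{"translation":[0,0,2],"twist":[0,0,0],"grip":-1},{"translation":[0,0,2],"twist":[0,0,0],"grip":-1},{"translation":[0,0,2],"twist":[0,0,0],"grip":-1},{"translation":[0,0,2],"twist":[0,0,0],"grip":-1},{"translation":[0,0,0],"twist":[0,0,0],"grip":-1},{"translation":[0,0,0],"twist":[0,0,0],"grip":-1},{"translation":[0,0,0],"twist":[0,0,0],"grip":-1},{"translation":[0,0,0],"twist":[0,0,0],"grip":-1}]'
python3 -c "
from h import *
go(.4685,-.0730,.0715,109.6)"
```

```text
t: 32.15
tool_pos: [0.4683, -0.0727, 0.1086]
orientation: [-0.536, 3.096, -0.0]
force: [0.3, -0.7, -2.4]
opening: 0.0141
t 32.15 pos [ 0.4683 -0.0727  0.1086] yang 109.63 q6 -2.175 F [ 0.31 -0.71 -2.37] T [0.065 0.007 0.017] op 0.0141
trans mm [-0.1 -0.3 37.1] final-axes [-0.1 -0.4 37.1] twist [-0.0002  0.      0.0005]
```

```bash
python3 -m pendant '[{"translation":[0,-0.2,2],"twist":[0,0,0],"grip":-1},{"translation":[0,0,2],"twist":[0,0,0],"grip":-1},{"translation":[0,0,2],"twist":[0,0,0],"grip":-1},{"translation":[0,0,2],"twist":[0,0,0],"grip":-1},{"translation":[0,0,2],"twist":[0,0,0],"grip":-1},{"translation":[0,0,2],"twist":[0,0,0],"grip":-1},{"translation":[0,0,2],"twist":[0,0,0],"grip":-1},{"translation":[0,0,2],"twist":[0,0,0],"grip":-1},{"translation":[0,0,2],"twist":[0,0,0],"grip":-1},{"translation":[0,0,1],"twist":[0,0,0],"grip":-1}]'
python3 -c "
from h import *
go(.4685,-.0730,.0715,109.6)"
```

```text
t: 33.15
tool_pos: [0.4685, -0.0729, 0.088]
orientation: [-0.536, 3.095, -0.0]
force: [-0.6, 0.4, -2.5]
opening: 0.0141
t 33.15 pos [ 0.4685 -0.0729  0.088 ] yang 109.63 q6 -2.176 F [-0.57  0.37 -2.5 ] T [0.078 0.016 0.035] op 0.0141
trans mm [-0.  -0.1 16.5] final-axes [-0.  -0.1 16.5] twist [-0.0003  0.0001  0.0005]
```

Sliding in without contact (foot ≈ 18 mm in). On to the floor.

```bash
python3 -m pendant '[{"translation":[0,0,2],"twist":[0,0,0],"grip":-1},{"translation":[0,0,2],"twist":[0,0,0],"grip":-1},{"translation":[0,0,2],"twist":[0,0,0],"grip":-1},{"translation":[0,0,2],"twist":[0,0,0],"grip":-1},{"translation":[0,0,2],"twist":[0,0,0],"grip":-1},{"translation":[0,0,2],"twist":[0,0,0],"grip":-1},{"translation":[0,0,2],"twist":[0,0,0],"grip":-1},{"translation":[0,0,1],"twist":[0,0,0],"grip":-1},{"translation":[0,0,0.5],"twist":[0,0,0],"grip":-1},{"translation":[0,0,0],"twist":[0,0,0],"grip":-1}]'
python3 -c "
from h import *
go(.4685,-.0730,.0715,109.6)"
```

```text
t: 34.15
tool_pos: [0.4688, -0.073, 0.0717]
orientation: [-0.535, 3.095, -0.001]
force: [1.0, 0.6, -2.4]
opening: 0.014
t 34.15 pos [ 0.4688 -0.073   0.0717] yang 109.63 q6 -2.176 F [ 1.05  0.65 -2.42] T [ 0.034  0.059 -0.001] op 0.014
trans mm [0.3 0.1 0.2] final-axes [0.3 0.1 0.2] twist [-0.0006  0.0007  0.0005]
```

```bash
python3 -m pendant '[{"translation":[0,0,0.5],"twist":[0,0,0],"grip":-1},{"translation":[0,0,0.5],"twist":[0,0,0],"grip":-1},{"translation":[0,0,0.5],"twist":[0,0,0],"grip":-1},{"translation":[0,0,0],"twist":[0,0,0],"grip":-1},{"translation":[0,0,0],"twist":[0,0,0],"grip":-1},{"translation":[0,0,0],"twist":[0,0,0],"grip":-0.4},{"translation":[0,0,0],"twist":[0,0,0],"grip":0},{"translation":[0,0,0],"twist":[0,0,0],"grip":0},{"translation":[0,0,0],"twist":[0,0,0],"grip":0},{"translation":[0,0,0],"twist":[0,0,0],"grip":0}]'
python3 -m pendant '[{"translation":[0,0,-3],"twist":[0,0,0],"grip":0},{"translation":[0,0,-6],"twist":[0,0,0],"grip":0},{"translation":[0,0,-12],"twist":[0,0,0],"grip":0},{"translation":[0,0,-15],"twist":[0,0,0],"grip":0},{"translation":[0,0,-18],"twist":[0,0,0],"grip":0},{"translation":[0,0,-18],"twist":[0,0,0],"grip":0},{"translation":[0,0,-18],"twist":[0,0,0],"grip":0},{"translation":[0,0,-18],"twist":[0,0,0],"grip":0},{"translation":[0,0,-18],"twist":[0,0,0],"grip":0},{"translation":[0,0,-10],"twist":[0,0,0],"grip":0}]'
python3 -m pendant '[{"translation":[20,0,0],"twist":[0,0,0],"grip":0},{"translation":[20,0,0],"twist":[0,0,0],"grip":0},{"translation":[20,0,0],"twist":[0,0,0],"grip":0},{"translation":[0,30,0],"twist":[0,0,0],"grip":0},{"translation":[0,40,0],"twist":[0,0,0],"grip":0},{"translation":[0,40,0],"twist":[0,0,0],"grip":0},{"translation":[0,40,0],"twist":[0,0,0],"grip":0},{"translation":[0,30,0],"twist":[0,0,0],"grip":0},{"translation":[0,0,0],"twist":[0,0,0],"grip":0},{"translation":[0,0,0],"twist":[0,0,0],"grip":0}]'
python3 -c "
from h import *
a,_=snap('side','s5');b,_=snap('top','t5')
z=lambda im,x,y,w,h,k:cv2.resize(im[y:y+h,x:x+w,::-1],None,fx=k,fy=k,interpolation=cv2.INTER_CUBIC)
cv2.imwrite('pics/c6.png',np.hstack([z(a,220,130,160,200,2.5),z(b,240,110,160,200,2.5)]))
r=(slice(225,287),slice(272,330));P=np.load('pics/s5.npy')[r].reshape(-1,3);h=P[(P[:,2]>.06)&(P[:,2]<.12)]
print(np.percentile(h[:,2],98))"
```

```text
t: 35.15
tool_pos: [0.4701, -0.0733, 0.0719]
orientation: [-0.535, 3.092, -0.003]
force: [-0.5, -0.2, -0.4]
opening: 0.0453
t: 36.15
tool_pos: [0.4693, -0.0731, 0.22]
orientation: [-0.535, 3.09, -0.004]
force: [0.3, -0.1, -0.3]
opening: 0.0465
t: 37.15
tool_pos: [0.3494, 0.0794, 0.2256]
orientation: [-0.528, 3.081, -0.01]
force: [-0.9, -0.4, 0.1]
opening: 0.0466
0.10838451089665746
```

View pics/c6.png

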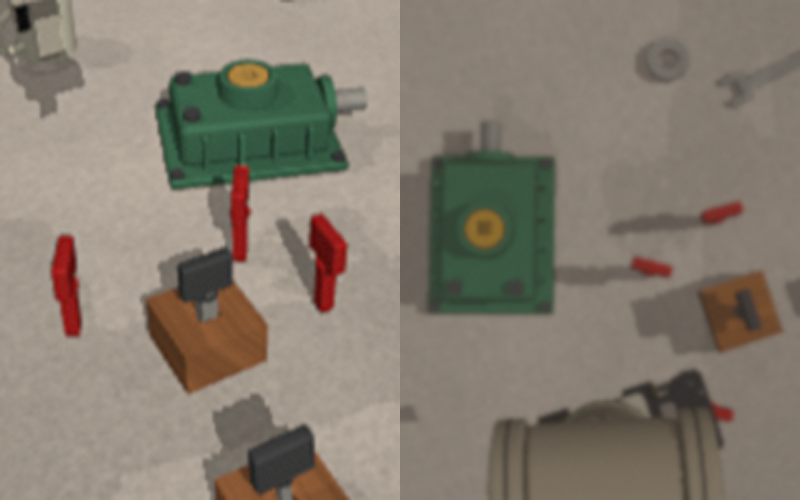

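```bash
python3 -c "
from h import *
st(); robot.close_job()"
```

```text
{'t': 37.25, 'q': [0.0834, -0.5967, 2.0935, -0.005, 1.629, -1.8252], 'tool_pos': [0.3497, 0.0787, 0.2255], 'orientation': [-0.525, 3.0819, -0.0099], 'force': [0.1757, -0.399, -0.713], 'wrist_torque': [0.0767, -0.0043, -0.0203], 'opening': 0.0466}
the job is handed in; nothing more can be done
```

The job is done and handed in at 37 s of the 72 s allowed. I put the thicker key about 18 mm down into the 20 mm socket and turned it clockwise. After about 0.85 rad of free turning the plug bit. I tightened it in small steps and stopped at 0.43 N m, inside the snug range of 0.33 to 0.5. Then I backed off the torque within the socket's play, pulled the key out and stood it back in its own block.

- **Key:** in the last pictures it stands upright in its block, with its top at 0.108 m, the same as before the job (side camera).
- **Plug:** in the last pictures it has visibly turned, and its socket now looks square to the world axes.
- **Surroundings:** the second block, the bearing, the end of the wrench in view and two of the red keys looked undisturbed. The arm partly hid the third red key in the top view, but it stands upright in the side view. The mug was outside the last picture crops and was not checked.
- **Forces:** the wrist force stayed at a few newtons in every reading I took.
- **Uncertainties:**
  - The torque readings have a noise of about 0.03 N m.
  - A side load of 2 to 3 N stayed on the key during tightening.
  - No reading shows how far the plug is wedged in, so "snug" rests on the measured torque alone.

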